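Lift the cleaned brass knob out of the ultrasonic bath with tongs

TASK

The ultrasonic cleaner on the shop counter has finished and been drained: take the tongs out of the wooden caddy, close them on the round brass drawer knob in the basket, and lift it clear above the cleaner's rim, keeping it over the tank so it can drip off. Your fingers must not touch the polished brass; leave the buckle and the ring in the basket and do not shift the other things on the counter. Finish while still holding: gripper squeezing the tongs, tongs holding the knob still in the air over the tank.

Things in the scene. Friction and masses are not known exactly. Their poses are not given: they have to be found in the camera images.
- tongs_grip (a point): Where to hold the tongs: midway between the arms, 38 mm below the top of the bow, 144 mm above the tips. Axes: z up from tips to bow, y the line along which the arms close, x across the arms' width. At the start the tongs stand upright, tips down, in the caddy's front bay. Free outside width 46 mm here, 49 mm 20 mm lower.
- tongs_tips (a point): Midway between the tips, level with their lower ends; axes as tongs_grip. Tips free: 69 mm clear between, 75 mm outside. Squeezed to about 43 mm between the fingers at tongs_grip, the tongs carry well with the tips still about 53 mm apart; each mm less at the grip closes the tips by 3.5 to 4.5 mm.
- tongs_arm (a joint): How far the tongs are squeezed, rad (angle taken off between the arms): 0 = free, open; 0.20 = arms parallel, tips 32 mm apart; limit 0.34. Tip gap = 69 mm minus 185 mm times this. The spring presses on the fingers with 5 N when just squeezed and up to 18 N further on; it is what keeps the tongs in the fingers.
- tongs: One-piece sprung steel serving tongs, 182 mm long, 90 g: round bow at the top, two flat arms 16 mm wide, 3 mm thick, splayed 0.10 rad each side of z, ending in flat plates 22 mm wide, 30 mm high. With arms parallel: 38 mm wide outside, 32 mm apart inside. Origin and axes as tongs_tips.
- caddy_bay (a point): Floor centre of the caddy's front bay, where the tongs stand: bay 28 mm (x) by 92 mm (y). The caddy is a fixed wooden box 120 x 100 mm, 90 mm high; its rim is 84 mm above this point. Scissors, brush and pencils stand in the rear bays (+x side, 50 mm and more from the tongs, up to 140 mm above the counter). z up.
- basket_floor (a point): Inner floor centre of the wire basket, 106 (x) by 156 mm (y), sides 49 mm, in the ultrasonic cleaner: a fixed white box 160 (x) by 210 mm (y), 110 mm high, open on top, rim 55 mm above this point (basket grips at the ends 4 mm higher). x across its short side (panel faces -x), y along it, z up. Three brass parts lie in a row along y, 48 mm apart, in any order.
- knob_center (a point): Centre, 17 mm above the underside, of the brass drawer knob: a turned mushroom 34 mm high, standing on its 22 mm foot on the basket floor; round straight-sided head 32 mm across from 14 to 28 mm above the foot; about 80 g. Tongs straddling it across the basket's short side (x) have free room on either side.
- knob: The same knob; origin at the centre of its underside.
- buckle: Flat brass belt buckle, 36 x 30 mm, 5 mm thick, lying in the basket; origin centre of underside. To be left there.
- ring: Flat brass ring, 36 mm across, 5 mm thick, lying in the basket; origin centre of underside. To be left there.
- coffee_cup: Lidded paper coffee cup, 76 mm across, 108 mm high, on the counter between cleaner and caddy; origin centre of underside. Leave alone.
- ribbon_spool: Reel of ribbon lying flat, 60 mm across, 30 mm high; origin centre of underside. Leave alone.
- button_jar: Clear jar with metal cap, 64 mm across, 85 mm high, at the back; origin centre of underside. Leave alone.
- pin_tin: Round metal tin, 64 mm across, 24 mm high, at the back; origin centre of underside. Leave alone.
- tape_measure: Tape measure case, 52 x 52 x 30 mm, at the back; origin centre of underside. Leave alone.

How it is judged:
On the way, in this order (a step that is already met when the one before it is completed fails the run):
1. the tongs are held by the gripper and lifted out of the caddy (z of tongs_tips in the frame of caddy_bay above 0.086 m and contact force between the fingers and tongs above 0.5 N), for 0.2 s.
2. the tongs, held by the gripper, are closed on the knob (contact force between tongs and knob above 1 N and value of joint tongs_arm above 0.14 rad and contact force between the fingers and tongs above 0.5 N), for 0.2 s.
At the end, for the whole second after the job is handed in: Squeezed tongs (over 1 N) hold the knob still, its centre over 80 mm above the basket floor (foot clear of the rim), within 70 mm (x) and 95 mm (y) of the basket centre; buckle and ring in the basket, other loose things within 30 mm of their start (z of knob_center in the frame of basket_floor above 0.08 m and x of knob_center in the frame of basket_floor between -0.07 and 0.07 m and y of knob_center in the frame of basket_floor between -0.095 and 0.095 m and contact force between tongs and knob above 1 N and value of joint tongs_arm above 0.14 rad and contact force between the fingers and tongs above 1 N and linear speed of knob below 0.03 m/s and contact force between knob and buckle below 0.05 N and contact force between knob and ring below 0.05 N and z of each of buckle, ring in the frame of basket_floor below 0.04 m and x of buckle in the frame of basket_floor between -0.06 and 0.06 m and y of buckle in the frame of basket_floor between -0.085 and 0.085 m and x of ring in the frame of basket_floor between -0.06 and 0.06 m and y of ring in the frame of basket_floor between -0.085 and 0.085 m and distance of each of coffee_cup, ribbon_spool, button_jar, pin_tin, tape_measure from where it was at the start of the episode below 0.03 m); the arm keeps its last pose, push and grip.
It fails at once if the gripper or arm touches a polished brass part (contact force between any of the fingers, the arm and knob above 0.3 N or contact force between any of the fingers, the arm and buckle above 0.3 N or contact force between any of the fingers, the arm and ring above 0.3 N).
It fails at once if the buckle or ring is lifted out of the basket (z of any of buckle, ring in the frame of basket_floor above 0.05 m).
It fails at once if another thing on the counter is shifted (distance of any of coffee_cup, ribbon_spool, button_jar, pin_tin, tape_measure from where it was at the start of the episode above 0.03 m).
It also fails if it takes over 46 s, if anything falls off the work surface, if the arm or the gripper's body presses on something with over 40 N, if the wrist force passes 120 N, or if a joint passes its speed limit or range.

ROBOT

A 6-joint arm with a two-finger parallel gripper is mounted at the origin on the work surface. World frame = base frame: x ahead of the robot, y to its left, z up, the work surface at z = 0. Lengths are in m, angles in rad, forces in N, time in s.
With the tool pointing down it reaches from about 0.35 to 0.975 m from the base axis. Payload 17.4 kg.
Tool frame: the origin (TCP) lies at the very end of the fingers, on their centre line; the grasp point (between the pads) lies 19 mm behind it; x points along the fingers, z is the direction in which the jaws open and shut, and the axes are right-handed (so a half turn about x gives the same grasp; the last joint's range is limited). The gripper opens to 85 mm and grips with 20 to 120 N. Pads are 22 mm wide; open, the fingers measure 114 mm over their backs; the gripper's body (76 mm by 85 mm) begins 54 mm behind the grasp point. The pads swing forward as they close: fully open they stand 13 mm farther back than shut.
Start: joints at [1.172, 0.116, 1.442, -0, 1.584, -0.038], TCP at [0.238, 0.632, 0.201] pointing down, gripper open.
Joint ranges: [-2.83, 2.83], [-0.83, 2.19], [0.07, 2.5], [-1.14, 4.28], [0.01, 3], [-2.97, 2.97]. Speed limits (rad/s): [1.89, 1.89, 2.22, 3.14, 3.14, 3.14].

INTERFACE

Orientations are given as a rotation vector (axis times angle).
In Python, from workcell import arm, vision, order gives the robot as it stands. The module is installed in compiled form; this text tells all that it offers.
- The arm moves only by the tool play_rows, never from a script. Its argument "series" is one flat list of numbers, 7 for each row, row after row: the shift along the world's x, y, z in cm, then the turn, a rotation vector about the world's x, y, z in rad, then the finger opening in cm, from 0 to 8.54. A call has 1 to 12 rows; each row is the pose to reach, as a shift and turn from the pose measured when the call began; what a row does not reach only later rows make up. A row lasts 1/8 s, in which the tool goes at most 62.5 mm and 10.7 degrees, less where a joint would pass 70% of its speed; a pose out of reach is approached as far as the arm can. A call with a gripper value outside its range is refused whole. The fingers move at their own pace and stop on an object; "newtons" is the grip in N (left out, the last holds). Time passes only in rows, so rows that repeat a pose let the fingers close. It gives the time, the measured TCP pose, the force and the opening at its end, in the units of the state.
- arm.get_state(): the state, without advancing time (a new reading comes with each control period).
- vision.grab_frame(name): name is "scene" or "top"; returns a dict with "color" (480x640x3 uint8, red, green, blue), "fov_y" (degrees; the focal length in pixels is half the picture's height over the tangent of half this angle, whatever the lens; pixels are square), "cx", "cy" (the principal point, pixels), "dist" ([k1, k2, p1, p2, k3] as OpenCV has them; the pictures are not rectified), "R" (3x3) and "t" (3): a world point X has camera coordinates R X + t. Camera axes: x right, y down, z forward; pixel columns grow to the right and rows downward; lengths in m; the calibration is good to about 2 mm. A picture is of the moment at which its call begins. There is no depth.
- order.close_job(): hands the job in, once; it reports no verdict.
The state is a dict: "clock": time; "q": joint angles; "dq": joint speeds; "joint_torque": joint torques, N m; "tool_pos": TCP position; "eef_rot": TCP orientation; "wrist_force": force on the tool from outside, world axes, zero at the start; "torque": the same for the moment, N m; "opening": finger opening in m.
Only numpy, scipy, OpenCV 4.12 (cv2) and the standard library are available. Lean on these libraries where they do the work, as an engineer would, in place of code of your own. Each camera call takes 0.05 s, during which the arm holds its last target. There are 200 camera calls.

## Working session

There is one attempt and no reset: what is moved stays moved. The work goes in short steps, Python scripts to look and compute and a tool call to move; the robot and the scene stay as the last step left them, time stands still between calls to the robot, and variables do not carry over. Pictures are saved under pics/ and viewed, about 8 in all and at most 12, crops included, and the job is handed in when it is done.

Besides the shell and the picture viewer there is one more tool, called after "Emit:" as a command line: name --argument value ..., lists and objects as JSON in quotes. play_rows: Moves the arm, as the interface text tells. Its arguments: {"type":"object","properties":{"series":{"type":"array","items":{"type":"number"}},"newtons":{"type":"number"}},"required":["series"]}

```bash
mkdir -p pics; cat > h.py <<'E'
import numpy as np, cv2
from workcell import arm, vision, order
def grab(n,save=None):
    f=vision.grab_frame(n); f['f']=240/np.tan(np.radians(f['fov_y'])/2)
    f['K']=np.array([[f['f'],0,f['cx']],[0,f['f'],f['cy']],[0,0,1.]]); f['R']=np.array(f['R']);f['t']=np.array(f['t']);f['d']=np.array(f['dist'],float)
    if save: cv2.imwrite('pics/'+save,f['color'][:,:,::-1])
    return f
def ray(f,uv):
    p=cv2.undistortPoints(np.array([[uv]],float),f['K'],f['d'])[0,0]
    return -f['R'].T@f['t'], f['R'].T@np.array([p[0],p[1],1])
def onz(f,uv,z):
    o,d=ray(f,uv); return o+d*(z-o[2])/d[2]
def proj(f,X):
    return cv2.projectPoints(np.array(X,float).reshape(-1,3),cv2.Rodrigues(f['R'])[0],f['t'],f['K'],f['d'])[0][:,0]
def tri(f1,u1,f2,u2):
    o1,d1=ray(f1,u1);o2,d2=ray(f2,u2)
    s=np.linalg.lstsq(np.c_[d1,-d2],o2-o1,rcond=None)[0]
    a,b=o1+s[0]*d1,o2+s[1]*d2
    return (a+b)/2,np.linalg.norm(a-b)
E
python3 - <<'E'
from h import *
for n in('scene','top'):
    f=grab(n,n+'0.png'); print(n,f['f'],-f['R'].T@f['t'],f['R'][2],f['d'])
s=arm.get_state();print(s['tool_pos'],s['eef_rot'],s['opening'],s['wrist_force'],s['clock'])
E
```

```text
scene 610.5096675442682 [ 0.9112154  -0.35659345  0.9517192 ] [-0.30749968  0.36366898 -0.87931156] [-0.21390101  0.          0.          0.          0.        ]
top 569.7958003558996 [ 0.52712414 -0.01780524  1.22367962] [ 0.0737904  -0.00364526 -0.99726711] [0.03997351 0.         0.         0.         0.        ]
[0.23821234 0.63134594 0.20031809] [-0.94006034  1.35948964  0.93908453] 0.08549530075335107 [ 1.18842443  0.07802496 -0.4023096 ] 0.1
```

View pics/scene0.png

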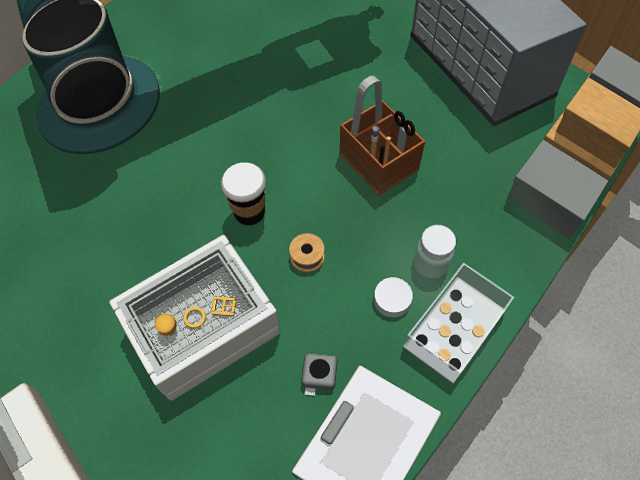

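View pics/top0.png

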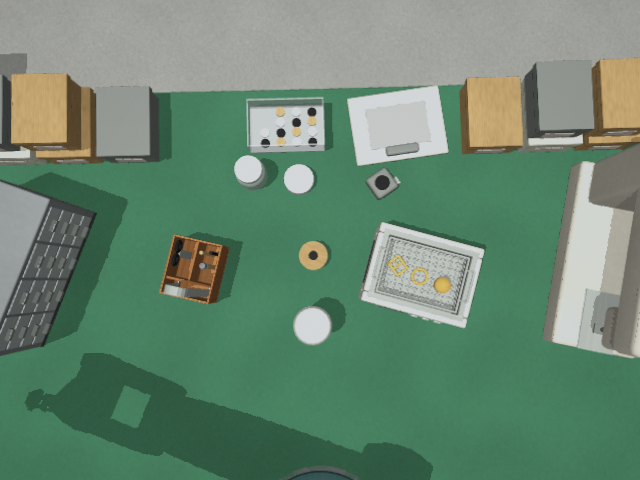

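The scene view shows the knob (165,324), ring (194,317), buckle (224,306), and the tongs' bow top near (370,80). The top view shows the knob (442,285), ring (419,276), buckle (398,266), and the tongs near (187,290) on the caddy's lower side. Next I'll zoom in for detail.

```bash
python3 - <<'E'
import cv2,numpy as np
s=cv2.imread('pics/scene0.png');t=cv2.imread('pics/top0.png')
c=lambda i,x,y,w,h:cv2.resize(i[y:y+h,x:x+w],(400,300),interpolation=cv2.INTER_CUBIC)
cv2.imwrite('pics/crop1.png',np.vstack([np.hstack([c(s,320,70,120,90),c(t,150,230,100,75)]),np.hstack([c(s,100,230,200,150),c(t,350,210,160,120)])]))
E
```

```text
(no output)
```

View pics/crop1.png

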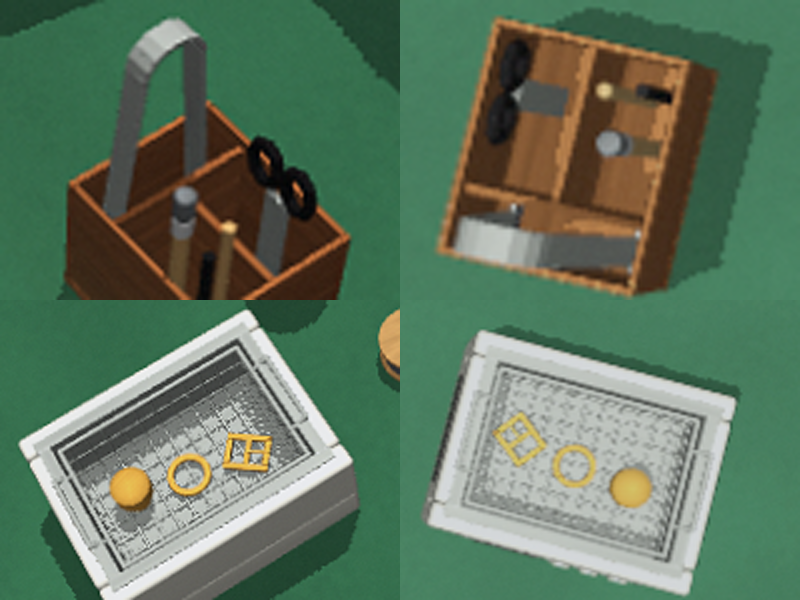

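```bash
cat > m.py <<'E'
from h import *
fs,ft=grab('scene'),grab('top')
S=lambda u,v:(320+u*.3,70+v*.3); T=lambda u,v:(150+(u-400)/4,230+v/4)
rim=np.array([onz(ft,T(*p),.09) for p in((497,18),(690,62),(632,295),(440,250))])
print('caddy rim',rim.round(3).tolist(),np.linalg.norm(np.diff(rim,axis=0),axis=1).round(3),'c',rim.mean(0))
v=rim[0]-rim[1]+rim[3]-rim[2]; yaw=np.arctan2(v[1],v[0])-np.pi/2; print('caddy yaw',yaw)
x=np.array([np.cos(yaw),np.sin(yaw)]);y=np.array([-x[1],x[0]])
for n,f,p in(('bow scene',fs,S(172,27)),('bow top L',ft,T(455,240)),('bow top R',ft,T(540,243))):
    P=onz(f,p,.187); d=P[:2]-rim.mean(0)[:2]; print(n,P.round(3),'in caddy',(d@x).round(4),(d@y).round(4))
Tc=lambda u,v:(350+(u-400)*.4,210+(v-300)*.4); Sc=lambda u,v:(100+u*.5,230+(v-300)*.5)
for n,f,tr,ps in(('clean top',ft,Tc,((480,330),(736,398),(688,594),(428,522))),('clean scene',fs,Sc,((250,310),(355,465),(112,605),(22,440)))):
    c=np.array([onz(f,tr(*p),.11) for p in ps]); print(n,c.round(3).tolist(),np.linalg.norm(np.diff(c,axis=0),axis=1).round(3),c.mean(0))
    if f is ft:
        v=c[0]-c[1]+c[3]-c[2]; print('clean yaw',np.arctan2(v[1],v[0])-np.pi/2)
k=[]
for n,f in(('top',ft),('scene',fs)):
    h=cv2.cvtColor(f['color'],cv2.COLOR_RGB2HSV); m=cv2.inRange(h,(10,120,110),(30,255,255))
    nn,l,st,ce=cv2.connectedComponentsWithStats(m)
    for i in range(1,nn):
        u,vv=ce[i]
        if st[i,4]>30 and ((n=='top' and 362<u<480 and 225<vv<325) or (n=='scene' and 120<u<270 and 250<vv<380)):
            z=.076 if st[i,4]>180 else .06
            print(n,ce[i].round(1),st[i],onz(f,ce[i],.076).round(4),onz(f,ce[i],.058).round(4))
E
python3 m.py
```

```text
caddy rim [[0.629, 0.273, 0.09], [0.604, 0.178, 0.09], [0.49, 0.208, 0.09], [0.515, 0.302, 0.09]] [0.098 0.118 0.097] c [0.55933618 0.24022964 0.09      ]
caddy yaw -0.25314427738886325
bow scene [0.517 0.258 0.187] in caddy -0.0458 0.0063
bow top L [0.52  0.268 0.187] in caddy -0.0451 0.0168
bow top R [0.518 0.23  0.187] in caddy -0.0378 -0.0207
clean top [[0.641, -0.139, 0.11], [0.583, -0.337, 0.11], [0.432, -0.293, 0.11], [0.492, -0.094, 0.11]] [0.206 0.157 0.208] [ 0.53717717 -0.21547874  0.11      ]
clean yaw -0.2903540417275525
clean scene [[0.496, -0.095, 0.11], [0.647, -0.141, 0.11], [0.583, -0.335, 0.11], [0.435, -0.29, 0.11]] [0.158 0.204 0.154] [ 0.54010383 -0.21522795  0.11      ]
top [397.4 265.3] [388 255  20  21  89] [ 0.5565 -0.1708  0.076 ] [ 0.557  -0.1732  0.058 ]
top [419.1 275.9] [412 268  16  17  75] [ 0.5341 -0.2135  0.076 ] [ 0.5342 -0.2166  0.058 ]
top [441.6 284.8] [434 278  16  15 190] [ 0.5152 -0.2578  0.076 ] [ 0.515  -0.2616  0.058 ]
scene [223.5 305.6] [211 296  25  20 243] [ 0.5634 -0.1774  0.076 ] [ 0.5563 -0.1737  0.058 ]
scene [194.2 317.2] [184 307  22  21 187] [ 0.5412 -0.2208  0.076 ] [ 0.5336 -0.218   0.058 ]
scene [164.5 322.9] [155 314  20  19 305] [ 0.5117 -0.2579  0.076 ] [ 0.5035 -0.2558  0.058 ]
```

```bash
python3 - <<'E'
from h import *
from scipy.spatial.transform import Rotation as Ro
s=arm.get_state();R=Ro.from_rotvec(s['eef_rot']).as_matrix();print(R.round(3),'zang',np.arctan2(R[1,2],R[0,2]),s['clock'],s['q'])
yaw=-.2531;x=np.array([np.cos(yaw),np.sin(yaw)]);y=np.array([-x[1],x[0]]);c=np.array([.5593,.2402])
g=c-.042*x+.004*y; print('tongs',g,'shift cm',(g-s['tool_pos'][:2])*100,'needed zang',yaw+np.pi/2)
f=grab('top');print(onz(f,(312,326),.108),onz(f,(45,345),0),onz(f,(95,212),.2),onz(f,(80,140+70),0))
E
```

```text
[[-0.    -0.936  0.353]
 [-0.001  0.353  0.936]
 [-1.     0.    -0.001]] zang 1.2099885230781267 0.2 [ 1.17218166e+00  1.16311847e-01  1.44199882e+00  2.24447250e-05
  1.58402371e+00 -3.78065587e-02]
tongs [0.51963971 0.25458963] shift cm [ 28.13924298 -37.68178943] needed zang 1.3176963267948967
[0.44225555 0.00331547 0.108     ] [0.41048859 0.56668158 0.        ] [0.66288106 0.38600769 0.2       ] [0.69446765 0.49663708 0.        ]
```

Emit:
play_rows --series '[0,-5,4,0,0,0,8.54,1,-10,8,0,0,0,8.54,3,-15,9,0,0,0.05,8.54,7,-19,9,0,0,0.1,8.54,11,-23,9,0,0,0.108,8.54,15.5,-27,9,0,0,0.108,8.54,20,-31,9,0,0,0.108,8.54,24,-34.5,9,0,0,0.108,8.54,28.1,-37.7,9,0,0,0.108,8.54,28.1,-37.7,8,0,0,0.108,8.54,28.1,-37.7,7,0,0,0.108,8.54,28.1,-37.7,7,0,0,0.108,8.54]' --newtons 40

```text
clock: 1.75
tool_pos: [0.5183, 0.2551, 0.2697]
eef_rot: [-1.022, 1.319, 1.022]
wrist_force: [-0.4, -0.1, 0.2]
opening: 0.0854
```

```bash
python3 - <<'E'
from h import *
from scipy.spatial.transform import Rotation as Ro
s=arm.get_state();R=Ro.from_rotvec(s['eef_rot']).as_matrix();print(s['tool_pos'],R.round(3)[:,0],'zang',np.arctan2(R[1,2],R[0,2]),s['clock'])
a=grab('scene')['color'][:,:,::-1]
b=grab('top')['color'][:,:,::-1]
c=lambda i,x,y,w,h:cv2.resize(i[y:y+h,x:x+w],(400,400),interpolation=cv2.INTER_CUBIC)
cv2.imwrite('pics/ab.png',np.hstack([c(a,310,20,160,160),c(b,130,200,130,130)]))
E
```

```text
[0.51830203 0.25508235 0.26972271] [-0.001 -0.001 -1.   ] zang 1.319165364643799 1.75
```

View pics/ab.png

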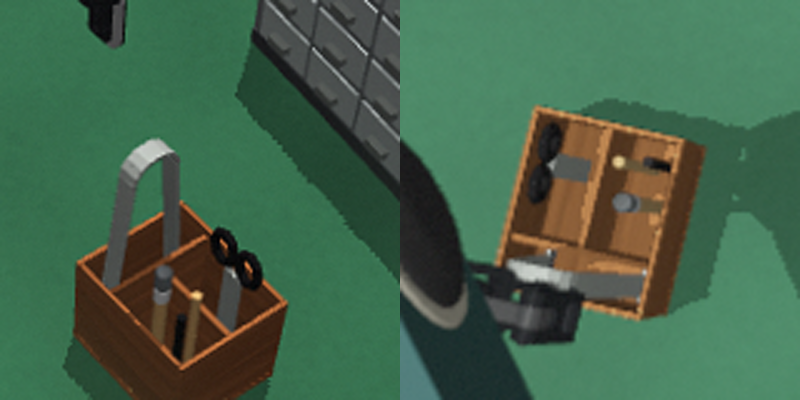

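```bash
python3 - <<'E'
from h import *
s=arm.get_state()
a,b=grab('scene','s2.png'),grab('top','t2.png'); P=np.array(s['tool_pos']);y=np.array([.249,.968,0])
for f in(a,b): print(proj(f,[P,P+.0427*y,P-.0427*y,P+[0,0,.05],[.52,.255,.188]]).round(1).tolist())
i=a['color'][:110,300:440,::-1]; j=b['color'][240:350,110:250,::-1]
r=lambda k:cv2.resize(k,None,fx=2.8,fy=2.8,interpolation=cv2.INTER_CUBIC)
cv2.imwrite('pics/ab2.png',np.hstack([r(i),r(j)]))
E
```

```text
[[374.8, 43.2], [395.2, 32.6], [353.7, 54.3], [376.8, 19.3], [372.3, 79.6]]
[[157.4, 291.3], [132.2, 285.6], [182.5, 297.1], [148.2, 291.8], [170.7, 289.8]]
```

View pics/ab2.png

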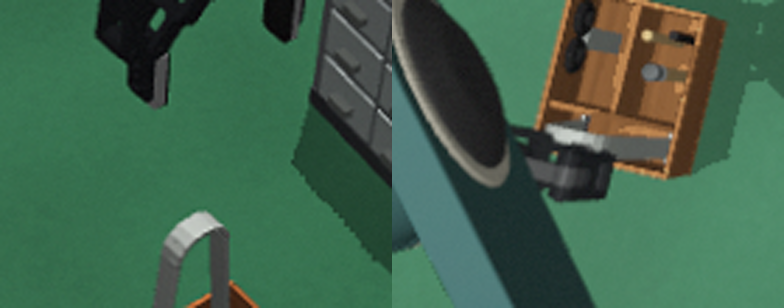

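```bash
python3 - <<'E'
from h import *
a,b=grab('scene'),grab('top')
S=lambda u,v:(300+u/2.8,v/2.8);T=lambda u,v:(110+(u-392)/2.8,240+v/2.8)
print(tri(a,S(156,103),b,T(592,178)))
P=np.array([.5183,.2551,.2697]);y=np.array([.249,.968,0]);x=np.array([.968,-.249,0])
for dz in(0,.013,.03,.045):
  q=[P-.0427*y+[0,0,dz]+k*.011*x for k in(-1,1)]+[P-.057*y+[0,0,dz]+k*.011*x for k in(-1,1)]
  print(dz,[((u-300)*2.8//1,v*2.8//1) for u,v in proj(a,q)],[((u-110)*2.8//1+392,(v-240)*2.8//1) for u,v in proj(b,q)])
E
```

```text
(array([0.50326115, 0.21205779, 0.30501848]), np.float64(0.013561893484267146))
0 [(np.float64(137.0), np.float64(142.0)), (np.float64(161.0), np.float64(164.0)), (np.float64(117.0), np.float64(152.0)), (np.float64(141.0), np.float64(175.0))] [(np.float64(591.0), np.float64(178.0)), (np.float64(600.0), np.float64(142.0)), (np.float64(614.0), np.float64(183.0)), (np.float64(623.0), np.float64(147.0))]
0.013 [(np.float64(138.0), np.float64(125.0)), (np.float64(162.0), np.float64(147.0)), (np.float64(117.0), np.float64(136.0)), (np.float64(142.0), np.float64(158.0))] [(np.float64(585.0), np.float64(179.0)), (np.float64(594.0), np.float64(142.0)), (np.float64(609.0), np.float64(184.0)), (np.float64(618.0), np.float64(147.0))]
0.03 [(np.float64(139.0), np.float64(102.0)), (np.float64(164.0), np.float64(125.0)), (np.float64(118.0), np.float64(113.0)), (np.float64(143.0), np.float64(135.0))] [(np.float64(578.0), np.float64(180.0)), (np.float64(587.0), np.float64(142.0)), (np.float64(602.0), np.float64(186.0)), (np.float64(611.0), np.float64(148.0))]
0.045 [(np.float64(139.0), np.float64(82.0)), (np.float64(165.0), np.float64(104.0)), (np.float64(118.0), np.float64(92.0)), (np.float64(144.0), np.float64(115.0))] [(np.float64(571.0), np.float64(181.0)), (np.float64(580.0), np.float64(143.0)), (np.float64(596.0), np.float64(187.0)), (np.float64(605.0), np.float64(148.0))]
```

Emit:
play_rows --series '[0,0,0,0,0,0,1,0,0,0,0,0,0,1,0,0,0,0,0,0,1,0,0,0,0,0,0,1,0,0,0,0,0,0,1,0,0,0,0,0,0,1]'

```text
clock: 2.8
tool_pos: [0.5191, 0.2548, 0.2711]
eef_rot: [-1.022, 1.318, 1.021]
wrist_force: [-0.5, -1.0, 0.2]
opening: 0.0097
```

```bash
python3 - <<'E'
from h import *
s=arm.get_state();print(s['opening'],s['tool_pos'],s['clock'])
a,b=grab('scene'),grab('top'); P=np.array(s['tool_pos']);y=np.array([.249,.968,0])
r=lambda k:cv2.resize(k,None,fx=2.8,fy=2.8,interpolation=cv2.INTER_CUBIC)
def mk(f,o):
    i=np.ascontiguousarray(f['color'][o[1]:o[1]+110,o[0]:o[0]+140,::-1]); i=r(i)
    for p in proj(f,[P,P+.02*y,P-.02*y]): cv2.circle(i,tuple(int(v) for v in (p-o)*2.8),2,(0,0,255),-1)
    return i
cv2.imwrite('pics/ab3.png',np.hstack([mk(a,(300,0)),mk(b,(110,240))]))
E
```

```text
0.009735803941193057 [0.5190721  0.25481528 0.27112152] 2.8
```

View pics/ab3.png

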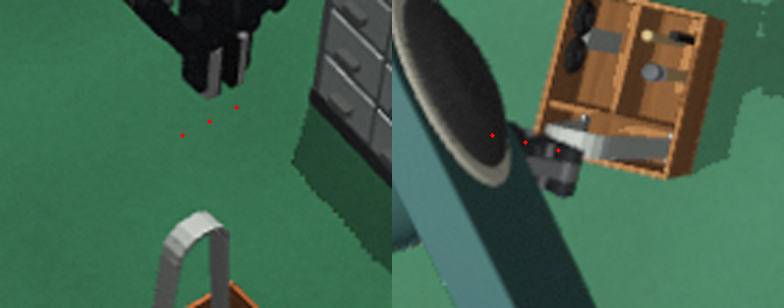

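```bash
cat > ov.py <<'E'
from h import *
from scipy.spatial.transform import Rotation as Ro
def ov(name,wins,opn=None,k=5):
    s=arm.get_state();P=np.array(s['tool_pos']);R=Ro.from_rotvec(s['eef_rot']).as_matrix(); h=s['opening']/2
    ims=[]
    for n,o in wins:
        f=grab(n); i=cv2.resize(np.ascontiguousarray(f['color'][o[1]:o[1]+80,o[0]:o[0]+80,::-1]),None,fx=k,fy=k,interpolation=cv2.INTER_CUBIC)
        def box(a,b,col):
            c=np.array([[x,y,z] for x in(a[0],b[0]) for y in(a[1],b[1]) for z in(a[2],b[2])])
            q=((proj(f,P+c@R.T)-o+.5)*k).astype(int)
            for u in range(8):
                for v in(1,2,4):
                    if not u&v: cv2.line(i,tuple(map(int,q[u])),tuple(map(int,q[u|v])),col,1)
        box((-.04,-.011,h),(0,.011,h+.012),(0,0,255));box((-.04,-.011,-h-.012),(0,.011,-h),(0,255,255));box((-.12,-.038,-.0425),(-.073,.038,.0425),(255,80,80))
        ims.append(i)
    cv2.imwrite('pics/'+name,np.hstack(ims))
E
python3 -c "
from ov import *
ov('ov1.png',[('scene',(335,0)),('top',(120,250))])"
```

```text
(no output)
```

View pics/ov1.png

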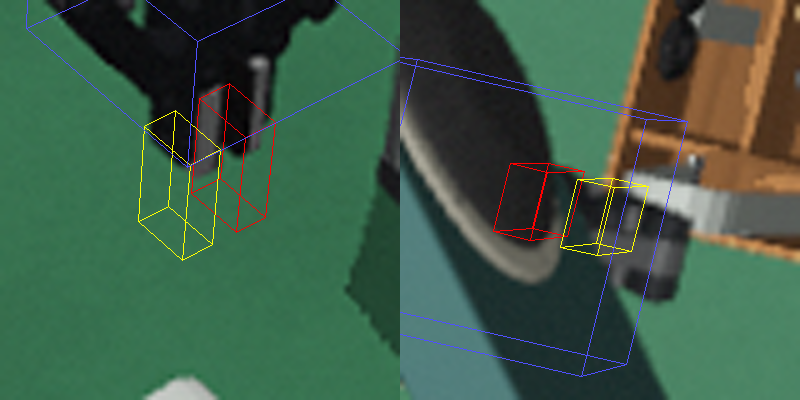

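The overlay puts the real finger ends about 33 mm higher than the reported TCP in the scene view (scene (374,34) instead of (372,50)). The top view agrees in x and y. I'll open the gripper, straddle the tongs cautiously at the nominal height less a margin, then compare again.

Emit:
play_rows --series '[0,0,-1,0,0,0,8.54,0,0,-2,0,0,0,8.54,0,0,-3,0,0,0,8.54,0,0,-4,0,0,0,8.54,0,0,-4.5,0,0,0,8.54,0,0,-5,0,0,0,8.54,0,0,-6,0,0,0,8.54,0,0,-8,0,0,0,8.54,0,0,-10,0,0,0,8.54,0,0,-12,0,0,0,8.54,0,0,-12.8,0,0,0,8.54,0,0,-12.8,0,0,0,8.54]'

```text
clock: 4.5
tool_pos: [0.5189, 0.2548, 0.1426]
eef_rot: [-1.022, 1.318, 1.021]
wrist_force: [0.1, -0.4, 1.4]
opening: 0.0853
```

```bash
python3 -c "
from ov import *
ov('ov2.png',[('scene',(335,55)),('top',(130,250))])
print(arm.get_state()['wrist_force'])"
```

```text
[0.25687569 0.65023449 0.43291201]
```

View pics/ov2.png

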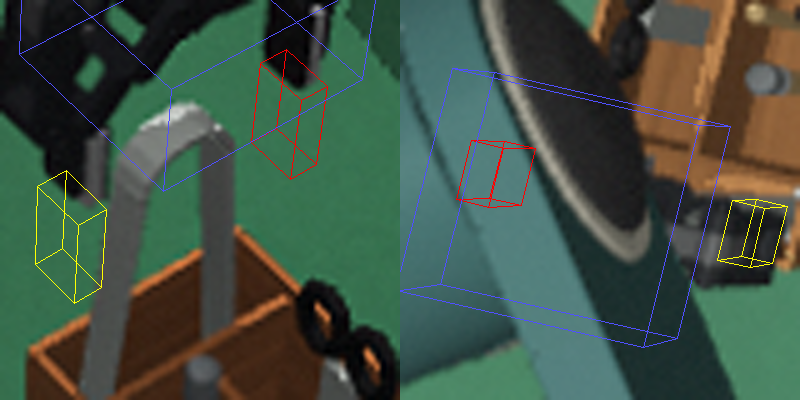

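Emit:
play_rows --series '[0,0,-1.4,0,0,0,8.54,0,0,-2.7,0,0,0,8.54,0,0,-2.7,0,0,0,8.54]'

```text
clock: 4.97
tool_pos: [0.5187, 0.2547, 0.1151]
eef_rot: [-1.022, 1.319, 1.022]
wrist_force: [0.5, -0.2, 0.3]
opening: 0.0853
```

```bash
python3 -c "
from ov import *
ov('ov3.png',[('scene',(335,55)),('top',(130,250))])
print(arm.get_state()['wrist_force'])"
```

```text
[-0.41481988  0.4502073  -0.64819496]
```

View pics/ov3.png

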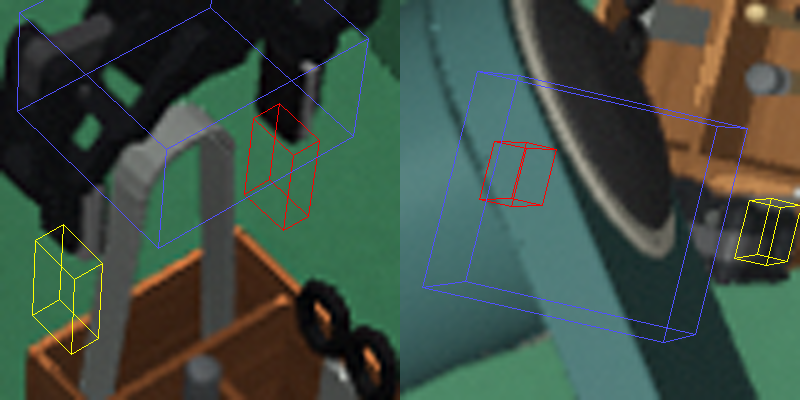

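Emit:
play_rows --series '[0,0,-0.3,0,0,0,8.54,0,0,-0.5,0,0,0,8.54]'

```text
clock: 5.32
tool_pos: [0.5194, 0.255, 0.1117]
eef_rot: [-1.022, 1.317, 1.021]
wrist_force: [-0.4, 0.6, -0.4]
opening: 0.0855
```

Emit:
play_rows --series '[0,0,-0.3,0,0,0,8.54,0,0,-0.5,0,0,0,8.54]'

```text
clock: 5.58
tool_pos: [0.5193, 0.2549, 0.1065]
eef_rot: [-1.022, 1.317, 1.021]
wrist_force: [0.5, 0.2, -0.2]
opening: 0.0856
```

Emit:
play_rows --series '[0,0,-0.3,0,0,0,8.54,0,0,-0.6,0,0,0,8.54,0,0,-0.6,0,0,0,8.54]'

```text
clock: 5.95
tool_pos: [0.5192, 0.2549, 0.1002]
eef_rot: [-1.022, 1.318, 1.021]
wrist_force: [-0.2, 0.1, 0.7]
opening: 0.0851
```

```bash
python3 -c "
from ov import *
ov('ov4.png',[('scene',(335,55)),('top',(130,250))])
print(arm.get_state()['wrist_force'])"
```

```text
[ 0.22928248 -0.07193146 -0.60593671]
```

View pics/ov4.png

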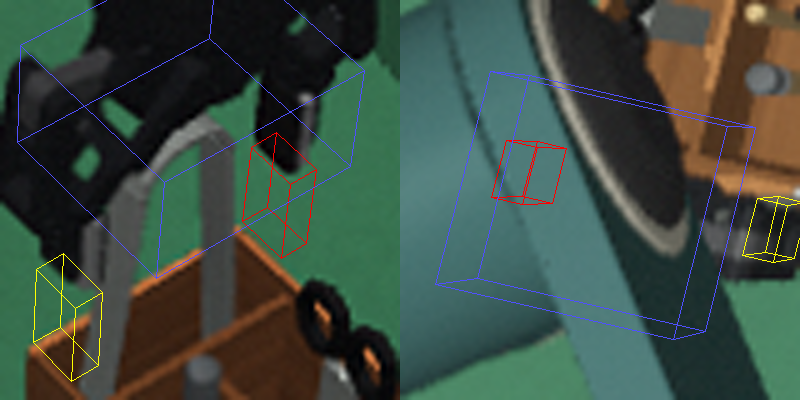

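Emit:
play_rows --series '[0,0,-0.3,0,0,0,7.5,0,0,-0.3,0,0,0,6.5,0,0,-0.3,0,0,0,5.5,0,0,-0.3,0,0,0,4.8,0,0,-0.3,0,0,0,4.3,0,0,-0.3,0,0,0,4.3,0,0,-0.3,0,0,0,4.3,0,0,-0.3,0,0,0,4.3]' --newtons 40

```text
clock: 7.05
tool_pos: [0.5198, 0.2552, 0.0984]
eef_rot: [-1.022, 1.316, 1.02]
wrist_force: [-0.3, 1.1, 5.6]
opening: 0.0431
```

Emit:
play_rows --series '[0,0,1,0,0,0,4.3,0,0,2,0,0,0,4.3,0,0,3,0,0,0,4.3,0,0,4,0,0,0,4.3,0,0,5,0,0,0,4.3,0,0,5,0,0,0,4.3]'

```text
clock: 7.8
tool_pos: [0.5201, 0.2553, 0.1493]
eef_rot: [-1.022, 1.314, 1.02]
wrist_force: [0.3, -0.2, -0.8]
opening: 0.043
```

```bash
python3 -c "
from ov import *
ov('ov5.png',[('scene',(335,40)),('scene',(335,80))])
print(arm.get_state()['wrist_force'])"
```

```text
[-0.71366009 -0.20696815 -0.82503372]
```

View pics/ov5.png

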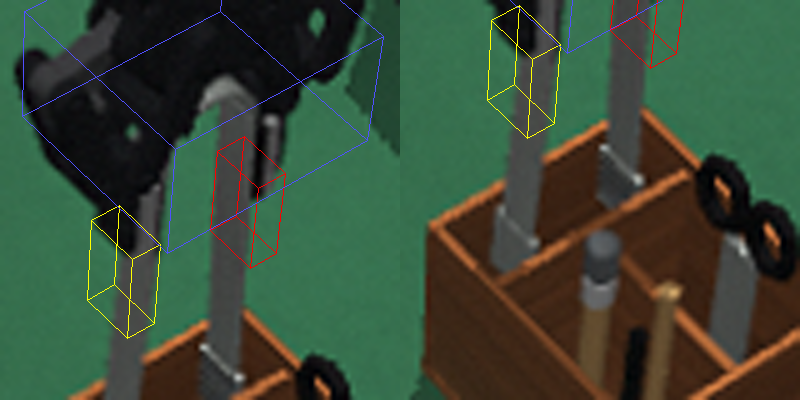

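The tongs hang straight in the jaws at 43 mm, and the plates are coming out of the bay (scene plates near (439,127) and (458,115)). I'll lift fully, then carry them over.

Emit:
play_rows --series '[0,0,1.5,0,0,0,4.3,0,0,4,0,0,0,4.3,0,0,6.5,0,0,0,4.3,0,0,9,0,0,0,4.3,0,0,10,0,0,0,4.3,0,0,10,0,0,0,4.3,0,0,10,0,0,0,4.3]'

```text
clock: 8.78
tool_pos: [0.5194, 0.2551, 0.247]
eef_rot: [-1.022, 1.317, 1.021]
wrist_force: [0.3, 0.8, -0.6]
opening: 0.0431
```

Emit:
play_rows --series '[0,-2.5,0,0,0,-0.07,4.3,0,-6.5,0,0,0,-0.2,4.3,0,-11,0,0,0,-0.35,4.3,0,-15.5,0,0,0,-0.5,4.3,0,-20,0,0,0,-0.65,4.3,0,-24.5,0,0,0,-0.8,4.3,0,-29,0,0,0,-0.95,4.3,0,-33.5,0,0,0,-1.1,4.3,0,-38,0,0,0,-1.25,4.3,0,-42.5,0,0,0,-1.4,4.3,-0.3,-46,0,0,0,-1.5,4.3,-0.5,-48.5,0,0,0,-1.57,4.3]'

```text
clock: 10.28
tool_pos: [0.5139, -0.2314, 0.2458]
eef_rot: [0.2, 1.563, -0.201]
wrist_force: [0.2, 1.1, -0.7]
opening: 0.0434
```

```bash
python3 - <<'E'
from h import *
from scipy.spatial.transform import Rotation as Ro
s=arm.get_state();R=Ro.from_rotvec(s['eef_rot']).as_matrix();P=np.array(s['tool_pos'])
z=np.arctan2(R[1,2],R[0,2]);print(P,R[:,0].round(3),'zang',z,s['clock'],s['opening'],s['wrist_force'])
print('to go cm',(np.array([.514,-.258])-P[:2])*100,'turn',-.29-z)
E
```

```text
[ 0.51387518 -0.23137553  0.24579941] [-0.001 -0.    -1.   ] zang -0.25511291408885967 10.275 0.043396425811921574 [ 0.22325748  1.09596271 -0.72074442]
to go cm [ 0.01248218 -2.66244659] turn -0.034887085911140314
```

Emit:
play_rows --series '[0,-1.4,0,0,0,-0.02,4.3,0,-2.7,0,0,0,-0.035,4.3,0,-2.7,-1.5,0,0,-0.035,4.3,0,-2.7,-3,0,0,-0.035,4.3,0,-2.7,-3,0,0,-0.035,4.3]'

```text
clock: 10.9
tool_pos: [0.5134, -0.2575, 0.2138]
eef_rot: [0.228, 1.563, -0.227]
wrist_force: [0.0, -0.3, -0.2]
opening: 0.0436
```

```bash
python3 - <<'E'
from h import *
from scipy.spatial.transform import Rotation as Ro
s=arm.get_state();P=np.array(s['tool_pos']);R=Ro.from_rotvec(s['eef_rot']).as_matrix();print(P,s['wrist_force'],s['opening'])
a,b=grab('scene','s6.png'),grab('top','t6.png')
tip=P-[0,0,.0923];y=R[:,2]
ims=[]
for f,o in((a,(115,230)),(b,(400,220))):
    i=cv2.resize(np.ascontiguousarray(f['color'][o[1]:o[1]+120,o[0]:o[0]+80,::-1]),None,fx=5,fy=5,interpolation=cv2.INTER_CUBIC)
    for p,c in((tip,(0,0,255)),(tip+.0295*y,(0,0,255)),(tip-.0295*y,(0,255,255)),([.514,-.258,.089],(255,0,0)),([.514,-.258,.055],(255,0,255))):
        q=proj(f,[p])[0]; cv2.circle(i,tuple(int(v) for v in (q-o+.5)*5),3,c,-1)
    ims.append(i)
cv2.imwrite('pics/k1.png',np.hstack(ims))
E
```

```text
[ 0.5134201  -0.25745753  0.21381847] [ 0.01378105 -0.26787164 -0.19857665] 0.04360409799180647
```

View pics/k1.png

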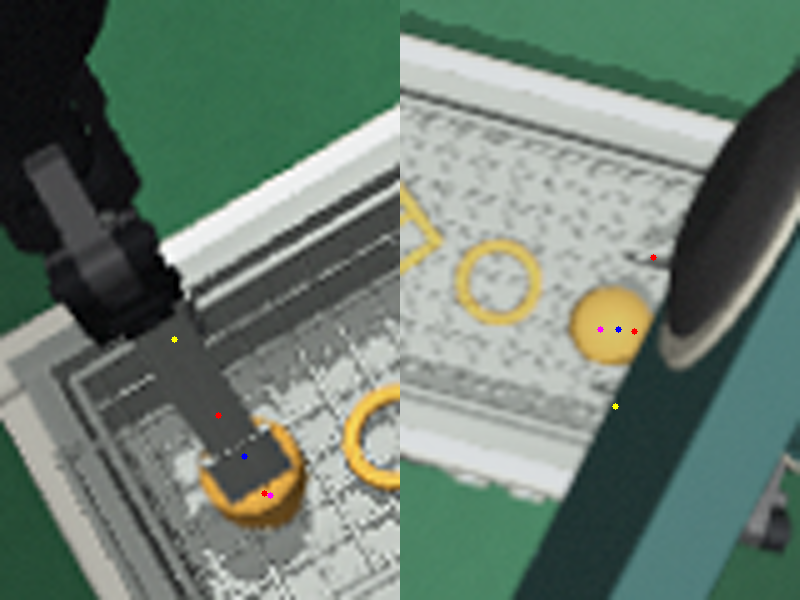

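The last picture: the tongs' near plate is at scene (167,326), within 2 px of its prediction, and the two plates straddle the knob head (top (442,285)). The predicted tips and knob positions match both views within a few mm, so I'm descending.

Emit:
play_rows --series '[0,0,-1,0,0,0,4.3,0,0,-2,0,0,0,4.3,0,0,-3,0,0,0,4.3,0,0,-4,0,0,0,4.3,0,0,-5,0,0,0,4.3,0,0,-5.5,0,0,0,4.3,0,0,-6,0,0,0,4.3,0,0,-6,0,0,0,4.3]'

```text
clock: 12.0
tool_pos: [0.5139, -0.2579, 0.1556]
eef_rot: [0.227, 1.561, -0.227]
wrist_force: [0.2, -0.5, -1.3]
opening: 0.0432
```

Emit:
play_rows --series '[0,0,-0.2,0,0,0,4.1,0,0,-0.2,0,0,0,3.9,0,0,-0.2,0,0,0,3.7,0,0,-0.2,0,0,0,3.5,0,0,-0.2,0,0,0,3.4,0,0,-0.2,0,0,0,3.4,0,0,-0.2,0,0,0,3.4,0,0,-0.2,0,0,0,3.4]' --newtons 45

```text
clock: 13.0
tool_pos: [0.5139, -0.2579, 0.1537]
eef_rot: [0.227, 1.56, -0.227]
wrist_force: [-0.5, -0.2, 2.5]
opening: 0.0371
```

Emit:
play_rows --series '[0,0,0.5,0,0,0,3.4,0,0,1.5,0,0,0,3.4,0,0,2.5,0,0,0,3.4,0,0,3.5,0,0,0,3.4,0,0,4.5,0,0,0,3.4,0,0,5.5,0,0,0,3.4,0,0,6.5,0,0,0,3.4,0,0,7.5,0,0,0,3.4,0,0,8.5,0,0,0,3.4,0,0,9,0,0,0,3.4,0,0,9,0,0,0,3.4,0,0,9,0,0,0,3.4]'

```text
clock: 14.5
tool_pos: [0.5138, -0.2578, 0.2432]
eef_rot: [0.227, 1.561, -0.227]
wrist_force: [0.5, -0.5, -1.7]
opening: 0.0372
```

```bash
cat > chk.py <<'E'
from h import *
s=arm.get_state();print(s['tool_pos'],s['opening'],s['wrist_force'],s['clock'])
for n in('scene','top'):
    f=grab(n,n+'_end.png');h=cv2.cvtColor(f['color'],cv2.COLOR_RGB2HSV); m=cv2.inRange(h,(10,120,90),(30,255,255))
    nn,l,st,ce=cv2.connectedComponentsWithStats(m)
    for i in range(1,nn):
        u,v=ce[i]
        if st[i,4]>12 and ((n=='top' and 362<u<490 and 200<v<325) or (n=='scene' and 90<u<270 and 200<v<380)): print(n,ce[i].round(1),st[i])
    print('knob pred at lift: ',proj(f,[[.514,-.258,.171],[.514,-.258,.079]]).round(1).tolist())
E
python3 chk.py
```

```text
[ 0.51378616 -0.25784473  0.24323832] 0.03716328297864932 [ 0.54538968 -0.50182383 -1.72595004] 14.5
scene [156.4 295.9] [151 290  10  14  70]
scene [223.6 305.6] [211 296  25  20 246]
scene [143.  305.5] [139 298  10  16  69]
scene [194.2 317.2] [184 307  22  21 189]
knob pred at lift:  [[149.8, 300.1], [165.0, 323.2]]
top [397.5 265.5] [388 255  20  21  83]
top [419.2 276. ] [412 268  16  17  71]
top [449.6 283.9] [444 277  14  16 150]
knob pred at lift:  [[452.6, 285.8], [442.1, 285.4]]
```

Emit:
play_rows --series '[0,0,0,0,0,0,3.4,0,0,0,0,0,0,3.4,0,0,0,0,0,0,3.4,0,0,0,0,0,0,3.4,0,0,0,0,0,0,3.4,0,0,0,0,0,0,3.4]'

```text
clock: 15.35
tool_pos: [0.5138, -0.2579, 0.2432]
eef_rot: [0.227, 1.561, -0.227]
wrist_force: [-0.3, 0.7, -2.6]
opening: 0.0373
```

```bash
python3 chk.py; python3 - <<'E'
import cv2,numpy as np
# change outside arm region: cup, spool, jar, tin, tape
a,b=cv2.imread('pics/top0.png').astype(int),cv2.imread('pics/top_end.png').astype(int)
for n,(u,v) in dict(spool=(313,256),jar=(250,170),tin=(299,179),tape=(382,183),cup=(312,326)).items():
    print(n,abs(a-b)[v-14:v+14,u-14:u+14].mean().round(1))
E
python3 -c "
from h import order
print(order.close_job())"
```

```text
[ 0.51378456 -0.25786052  0.24323998] 0.037315308451601976 [-0.27109786  0.66596792 -2.61350576] 15.35
scene [156.4 295.8] [151 290  10  14  71]
scene [223.6 305.6] [211 296  25  20 246]
scene [143.1 305.5] [139 298  10  16  70]
scene [194.2 317.2] [184 307  22  21 189]
knob pred at lift:  [[149.8, 300.1], [165.0, 323.2]]
top [397.4 265.5] [388 255  20  21  84]
top [419.2 276. ] [412 268  16  17  71]
top [449.6 283.9] [444 277  14  16 150]
knob pred at lift:  [[452.6, 285.8], [442.1, 285.4]]
spool 5.2
jar 5.7
tin 5.9
tape 4.6
cup 6.0
the job is handed in; nothing more can be done
None
```

I took the tongs out of the caddy, closed them on the brass knob and lifted it about 9 cm. I handed the job in at about 15.4 s, still holding the knob over the tank; no verdict was reported.

**Last checks**
- **Knob:** its head shows at z ≈ 0.17 m in the scene view, within 1 px of the prediction. By estimate its centre is about 110 mm above the basket floor, roughly 11 mm (x) and 48 mm (y) from the basket centre. It did not move over the last 0.85 s. In the top view the brass patch sat 3 px off, partly hidden by the arm.
- **Grip:** the fingers stopped at 37 mm instead of the commanded 34 mm, so the tongs are blocked by the knob.
- **Buckle and ring:** both are within 0.2 px of where they started.
- **Other things on the counter:** the top view shows no sign that the cup, spool, jar, tin or tape measure moved. This was only a coarse comparison of picture brightness.

**One disagreement:** in the pictures the finger ends sat about 30 mm higher than the reported TCP. I set the grip height on the tongs from the camera and the wrist force instead. The tips then matched their predicted position at the basket within about 5 mm.

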